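# Tuck the chamber carrier under the stage clips and hold it down

### The job

Take the recording-chamber carrier from the bench by its black block, bring it to the raised dark stage with its plain edge towards the two spring clips, and slide that edge under both clips, without prying them up, until it meets the two stop pins and the block is centred over the light hole. Then press the carrier down flat on the stage, firmly but not hard (about 10 newtons), and finish while still gripping it and pressing it there, so that a colleague can put in its two screws; leave the other things on bench and stage where they are.

Things in the scene. Friction and masses are not known exactly. Their poses are not given: they have to be found in the camera images.
- carrier_grip (a point): Centre of the carrier's black block (50 x, 40 y, 22 mm high, round well in its top), half-way up: 15 mm above the plate's underside, 11 above its top face. Grip the block across its 40 mm (along y). The plate's plain +x edge, 60 mm from this point, goes under the clips; the -x side has two thin steel ports 12 mm out of the block and two dark screw slots.
- stage_seat (a point): Centre of the stage's 40 mm light hole, level with the stage's top face; axes of the stage. With the carrier home its block stands centred over this point, axes parallel, and its plain edge, 60 mm to +x, touches two steel stop pins (6 mm thick, 7 mm high, centres at x = 63, y = +-16 mm). The -x half of the top is clear for laying the carrier down.
- clip_left (a joint): Lift of the left spring clip in rad: 0 at rest on the stage, about 0.08 lying on the 4 mm plate. A plate sliding flat along the stage to +x wedges under the toe and lifts the clip by itself (5 to 10 N of push for both). The spring presses down with about 1.2 N at rest, 1.8 N on the plate.
- clip_right (a joint): The same for the like clip on the right, at stage y = -38 mm.
- carrier: The loose chamber carrier: aluminium plate 120 (x) x 100 (y) x 4 mm, about 0.2 kg, with the black block on its middle. Starts flat on the bench, turned up to 0.5 rad. Origin at the centre of the plate's underside; z up.
- stage: Fixed raised stage: dark metal plate 250 (x) x 220 (y) x 10 mm on four posts, top face 70 mm above the bench, turned up to 0.3 rad. Origin at bench level under the light hole, z up. On its +y margin (y about 85 mm) stand a small box and two loose screws, 14 to 20 mm high.
- dish: Closed glass dish, 62 mm wide, 18 mm high, on the bench beside the carrier; a bystander. Origin under its centre.
- ring_chamber: Loose steel ring 38 mm wide, 12 mm high, on the bench; a bystander. Origin under its centre.
- oil: Small amber bottle, 30 mm wide, 65 mm high, standing on the bench; a bystander. Origin under its centre.
- forceps: Steel forceps about 125 mm long, 8 mm high, lying on the bench; a bystander. Origin under the middle.
- coverbox: Small clear box 30 x 30 x 14 mm on the stage's +y margin; a bystander. Origin under its centre.
- screw_a: Steel knurled-head screw standing on its head (15 mm wide, 20 mm high) on the stage's +y margin; a bystander. Origin under its centre.
- screw_b: The like second screw.
- clip_left_bend (a point): Underside of the bend of the left clip, a steel leaf 12 mm wide hinged 50 mm further to +x, 6 mm above the stage. At rest the bend lies on the stage at stage x = 46, y = 38 mm; from it the toe turns up at 28 degrees towards -x to a tip at x = 30 mm, about 9 mm above the stage.
- clip_right_bend (a point): The same of the right clip, at stage x = 46, y = -38 mm.
- carrier_edge (a point): Middle of the carrier's plain edge at the plate's underside, 60 mm to +x of the plate's centre.
Not all that is in view belongs to the job. What is shaped like the carrier but turquoise or yellow is not meant.

How it is judged:
On the way, in this order (a step that is already met when the one before it is completed fails the run):
1. the carrier is held clear of the bench (height (world z) of carrier above 0.06 m and contact force between the fingers and carrier above 1 N), for 0.1 s.
2. its plain edge is under both clips, which lie on the plate (x of carrier_edge in the frame of stage_seat above 0.048 m and x of carrier_grip in the frame of stage_seat above -0.012 m and z of carrier_grip in the frame of stage_seat below 0.022 m and value of joint each of clip_left, clip_right above 0.05 rad), for 0.1 s.
At the end, for the whole second after the job is handed in: Carrier flat on the stage (tilt under 0.03 rad), plain edge first, block within 4 mm lengthwise and 7 mm sideways of the light hole, turned under 0.07 rad, both clips lying on its plate, fingers still holding it: force on the stage 9 to 40 N (weight and clips make about 5.5 N) (x of carrier_edge in the frame of stage_seat above 0.05 m and x of carrier_grip in the frame of stage_seat between -0.004 and 0.004 m and y of carrier_grip in the frame of stage_seat between -0.007 and 0.007 m and z of carrier_grip in the frame of stage_seat between 0.012 and 0.0175 m and angle between carrier's own z axis and vertical below 0.03 rad and angle between the x axis of carrier and the x axis of stage, either way round below 0.07 rad and value of joint clip_left between 0.05 and 0.12 rad and value of joint clip_right between 0.05 and 0.12 rad and contact force between carrier and stage between 9 and 40 N and contact force between the fingers and carrier above 2 N and linear speed of carrier below 0.01 m/s); the arm keeps its last pose, push and grip.
It fails at once if a clip is pried up (more than 0.2 rad, its bend about 10 mm) (value of joint any of clip_left, clip_right above 0.2 rad).
It fails at once if the carrier is slammed or crushed against the stage (over 80 N) (contact force between carrier and stage above 80 N).
It fails at once if a bystander is moved more than 20 mm (distance of any of dish, ring_chamber, oil, forceps, coverbox, screw_a, screw_b from where it was at the start of the episode above 0.02 m).
It also fails if it takes over 42 s, if anything falls off the work surface, if the arm or the gripper's body presses on something with over 40 N, if the wrist force passes 120 N, or if a joint passes its speed limit or range.

### The arm

A 7-joint arm with a two-finger parallel gripper is mounted at the origin on the work surface. World frame = base frame: x ahead of the robot, y to its left, z up, the work surface at z = 0. Lengths are in m, angles in rad, forces in N, time in s.
With the tool pointing down it reaches from about 0.4 to 0.875 m from the base axis. Payload 19.3 kg.
Tool frame: the origin (TCP) lies midway between the tips of the shut fingers; the grasp point (between the pads) lies 19 mm behind it (bot.pinch_z is the distance from the TCP to the grasp point, in m); z points along the fingers, y is the line along which they close (so a half turn about z gives the same grasp; the last joint's range is limited). The gripper opens to 85 mm and grips with 20 to 120 N. Pads are 22 mm wide; open, the fingers measure 114 mm over their backs; the gripper's body (76 mm by 85 mm) begins 54 mm behind the grasp point. The pads swing forward as they close: fully open they stand 13 mm farther back than shut.
Start: joints at [-1.285, 0.521, -0.036, 1.599, 0.021, 1.021, -0.113], TCP at [0.218, 0.586, 0.231] pointing down, gripper open.
Joint ranges: [-2.91, 2.91], [-0.3, 2.13], [-1.5, 1.42], [0.17, 2.43], [-1.26, 4.41], [0.16, 1.93], [-2.52, 2.52]. Speed limits (rad/s): [1.89, 1.89, 2.39, 2.39, 3.01, 3.01, 3.01].

### API

Orientations are given as [roll, pitch, yaw] about the fixed x, y, z axes, in that order (R = Rz(yaw) Ry(pitch) Rx(roll)).
In Python, from workcell import observe, viewer, bot gives the robot as it stands. The module is installed in compiled form; this text tells all that it offers.
- The arm moves only by the tool play_rows, never from a script. Its argument "motion" is a list of rows, each a list of 7 numbers: the shift along the tool's x, y, z in cm, then the turn, a rotation vector about the tool's x, y, z in rad, then the opening, from -1 (shut) to 1 (fully open), so that 0 is half open. A call has exactly 5 rows; each row is the pose to reach, as a shift and turn from the pose commanded when the call began, along the tool's axes at that moment; what a row does not reach only later rows make up. A row lasts 1/10 s, in which the tool goes at most 50 mm and 8.59 degrees, less where a joint would pass 70% of its speed; a pose out of reach is approached as far as the arm can. A call with a gripper value outside its range is refused whole. The fingers move at their own pace and stop on an object; "squeeze" is the grip in N (left out, the last holds). Time passes only in rows, so rows that repeat a pose let the fingers close, or fill a call up. It gives the time, the measured TCP pose, the force, the opening and the grip force at its end, in the units of the state.
- observe(): the state, without advancing time (a new reading comes with each control period).
- viewer.grab_frame(name): name is "scene" or "top" or "wrist"; returns (picture, depth): 420x560x3 uint8, red, green, blue; 420x560 float32, m along the optical axis (not along the pixel's ray), 0 where there is no reading.
- viewer.camera_info(name): a dict with "fx", "fy", "cx", "cy" (pixels), "R" (3x3) and "t" (3): a world point X has camera coordinates R X + t. Camera axes: x right, y down, z forward; pixel columns grow to the right and rows downward; lengths in m; the calibration is good to about 2 mm. A picture is of the moment at which its call begins: read the wrist's pose just before it. camera_info takes no time and is no camera call; for the wrist camera it gives the pose at the moment of the call.
- bot.job_done(): hands the job in; it is judged then, once.
The state is a dict: "clock": time; "qpos": joint angles; "qd": joint speeds; "joint_efforts": joint torques, N m; "position": TCP position; "tool_rot": TCP orientation; "force": force on the tool from outside, world axes, zero at the start; "moment": the same for the moment, N m; "grip_width": finger opening in m; "finger_force": force on a finger pad.
Only numpy, scipy, OpenCV 4.12 (cv2) and the standard library are available. Lean on these libraries where they do the work, as an engineer would, in place of code of your own. Each camera call takes 0.05 s, during which the arm holds its last target. There are 200 camera calls.

## Working session

There is one attempt and no reset: what is moved stays moved. The work goes in short steps, Python scripts to look and compute and a tool call to move; the robot and the scene stay as the last step left them, time stands still between calls to the robot, and variables do not carry over. Pictures are saved under pics/ and viewed, at most 10 in all, crops included, and the job is handed in when it is done.

Besides the shell and the picture viewer there is one more tool, called after "Call:" as a command line: name --pt "numbers of a row" for each row, then --argument value for the rest. play_rows: Moves the arm, as the interface text tells. Its arguments: {"type":"object","properties":{"motion":{"type":"array"},"squeeze":{"type":"number"}},"required":["motion"]}

```bash
mkdir -p pics
python3 - <<'E'
from workcell import observe, viewer, bot
import cv2, numpy as np
for n in ["top","scene"]:
    p,d=viewer.grab_frame(n); cv2.imwrite(f"pics/{n}0.png",p[:,:,::-1]); np.savez(f"{n}0.npz",p=p,d=d)
    print(n,viewer.camera_info(n))
print(observe(),bot.pinch_z)
E
```

```text
top {'fx': 449.2726439423622, 'fy': 449.2726439423622, 'cx': 275.865199554055, 'cy': 204.20666976180138, 'R': array([[ 0.02012638, -0.99974064, -0.01065707],
       [-0.98887582, -0.01833416, -0.14760917],
       [ 0.1473755 ,  0.01350935, -0.98898835]]), 't': array([-0.13247181,  0.49330054,  1.15864241])}
scene {'fx': 389.91939770238935, 'fy': 389.91939770238935, 'cx': 276.34312556468603, 'cy': 210.20945694296955, 'R': array([[ 0.74927272,  0.66182799,  0.02396031],
       [ 0.3744143 , -0.3934868 , -0.8396321 ],
       [-0.54626396,  0.63808452, -0.54262679]]), 't': array([-0.28309432, -0.13405003,  1.44068056])}
{'clock': 0.1, 'qpos': array([-1.28520946,  0.52192562, -0.03629022,  1.59992434,  0.02115123,
        1.02108287, -0.1128123 ]), 'qd': array([ 8.51041813e-04, -1.59314388e-03,  1.21861856e-03, -2.36228397e-03,
        1.60216935e-03, -1.11130757e-03, -2.87799683e-06]), 'joint_efforts': array([ 4.59842209e-03, -9.28471613e+01,  1.98493347e+00, -3.70539272e+01,
        1.82382023e-02,  5.31563972e-03,  5.19300306e-05]), 'position': array([0.21764442, 0.58557922, 0.23081117]), 'tool_rot': array([-3.14063627e+00,  4.25935446e-05,  2.78572429e+00]), 'force': array([ 0.11791526, -0.29332588, -0.52455057]), 'moment': array([ 0.00367387, -0.0397491 ,  0.00557188]), 'finger_force': 0.0, 'grip_width': 0.08553537293110695} 0.0187
```

View pics/top0.png

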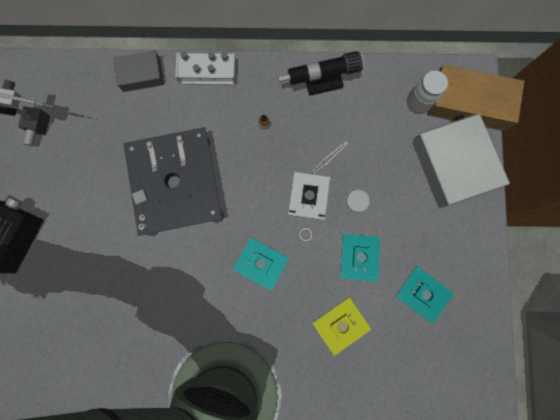

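View pics/scene0.png

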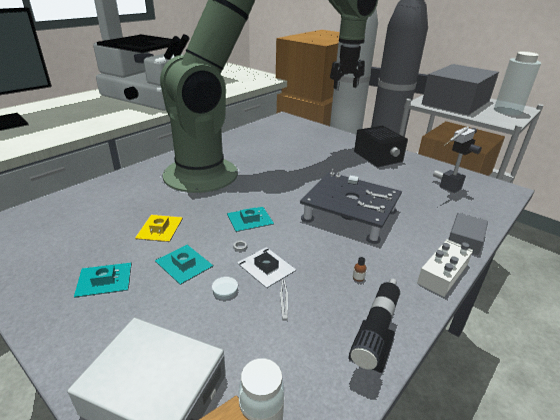

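The top view shows these candidates: an aluminium plate with black block at (310,196), turquoise ones at (261,263), (361,257) and (425,295), and a yellow one at (342,327). I choose the aluminium plate at (310,196): its two dark slots are at the bottom, so the plain edge points up (+x). The stage is at (173,181), with clips at (152,155) and (181,150) on its +x side. I'll check both with a close crop and measure them.

```bash
cat > h.py <<'E'
import numpy as np, cv2
from workcell import observe, viewer, bot
from scipy.spatial.transform import Rotation as Ro
def ray(ci,uv,z):
    uv=np.atleast_2d(np.asarray(uv,float)); R=ci["R"];t=ci["t"]
    d=np.c_[(uv[:,0]-ci["cx"])/ci["fx"],(uv[:,1]-ci["cy"])/ci["fy"],np.ones(len(uv))]@R
    o=-R.T@t
    return o+d*((z-o[2])/d[:,2])[:,None]
def cloud(ci,dep):
    v,u=np.mgrid[:dep.shape[0],:dep.shape[1]]
    c=np.stack([(u-ci["cx"])/ci["fx"]*dep,(v-ci["cy"])/ci["fy"]*dep,dep],-1)
    return (c-ci["t"])@ci["R"]
def rect(P):
    """minAreaRect of world xy points -> centre(m), sides(mm), corners"""
    r=cv2.minAreaRect((P[:,:2]*1000).astype(np.float32)); return np.array(r[0])/1000,r[1],r[2]
E
python3 - <<'E'
from h import *
f=np.load("top0.npz");p,d=f["p"],f["d"];ci=viewer.camera_info("top")
X=cloud(ci,d); hsv=cv2.cvtColor(p,cv2.COLOR_RGB2HSV)
def comp(m,u,v):
    n,l,s,c=cv2.connectedComponentsWithStats(m.astype(np.uint8)); return l==l[v,u]
def pts(m,z):
    c=max(cv2.findContours(m.astype(np.uint8),0,1)[0],key=cv2.contourArea)[:,0]; return ray(ci,c,z)
m=comp((p.min(2)>150),300,180); P=pts(m,.004); print("carrier",rect(P), X[m][:,2].mean())
b=np.zeros_like(m);b[180:212,295:325]=1; b&=(p.max(2)<70); b=comp(b,306,193) if b[193,306] else b
print("block",rect(pts(b,.026)),X[b][:,2].mean())
h=X[:,:,2]; s=np.zeros_like(m); s[120:245,115:235]=1; s&=(h>.06)&(h<.08)
s=cv2.morphologyEx(s.astype(np.uint8),2,np.ones((5,5)))
print("stage",rect(pts(s,.07)),np.median(h[s>0]))
g=np.zeros_like(m); g[170:192,162:184]=1; gg=g&(h<.055); print("hole depth px",gg.sum(), ray(ci,np.argwhere(gg)[:,::-1],.07).mean(0))
gg=g&(p.max(2)<np.median(p[g].max(1))-12);print("hole dark px",gg.sum(), ray(ci,np.argwhere(gg)[:,::-1],.07).mean(0))
print("slots",ray(ci,[[293,212],[321,215]],.004))
for q in [(358,201),(306,235),(264,121),(330,156)]: print(q,ray(ci,q,.01))
a=cv2.resize(p[115:240,118:240],None,fx=3.2,fy=3.2,interpolation=2); c=cv2.resize(p[150:250,280:380],(400,400),interpolation=2)
cv2.imwrite("pics/crop0.png",np.hstack([a,c])[:,:,::-1] if a.shape[0]==400 else a)
E
```

```text
carrier (array([ 0.52754285, -0.21249399]), (97.18750762939453, 116.78411102294922), 82.88874816894531) 0.006659098118237608
block (array([ 0.52573682, -0.21237447]), (37.01885986328125, 49.82402038574219), 83.63837432861328) 0.032530243285940605
stage (array([0.54869257, 0.15061597]), (251.53126525878906, 221.14097595214844), 12.647242546081543) 0.07089191041610073
hole depth px 165 [0.54804527 0.14998672 0.07      ]
hole dark px 88 [0.5545106  0.15824156 0.07      ]
slots [[ 0.47994052 -0.16954778  0.004     ]
 [ 0.47314304 -0.24572924  0.004     ]]
(358, 201) [[ 0.5125625  -0.34532073  0.01      ]]
(306, 235) [[ 0.41746816 -0.20522243  0.01      ]]
(264, 121) [[ 0.73412117 -0.08465971  0.01      ]]
(330, 156) [[ 0.63678216 -0.26912006  0.01      ]]
```

View pics/crop0.png

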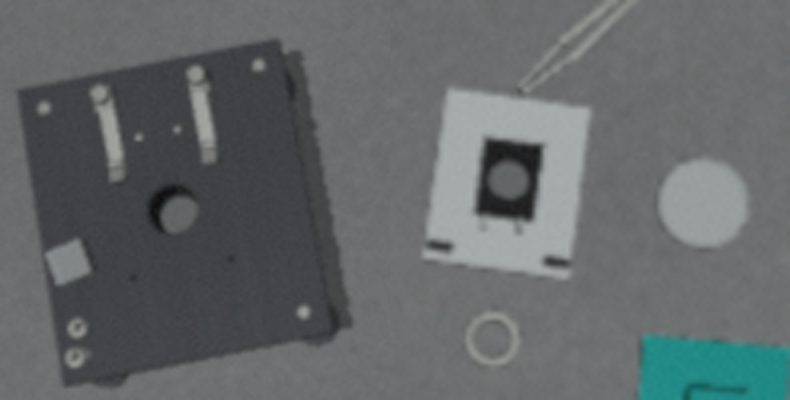

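The crop confirms it. The aluminium carrier has its slots at the bottom and its ports on the -x side, so the plain edge faces away from the robot; the forceps tip is just beyond it. On the stage the clips are at the top and the hole is in the middle. The measured sizes match the given ones (97x117, 37x50 and 251x221 mm), so I start moving.

Call:
play_rows --pt "-4 -2.2 0 0 0 0 1" --pt "-8 -4.5 0 0 0 0 1" --pt "-12 -6.7 0 0 0 0 1" --pt "-16 -9 0 0 0 0 1" --pt "-19.1 -10.8 0 0 0 0 1"

```text
clock: 0.6
position: [0.3607, 0.4156, 0.2312]
tool_rot: [-3.141, 0.0, 2.784]
force: [0.1, 0.9, 0.8]
grip_width: 0.0855
finger_force: 0.0
```

Call:
play_rows --pt "-4 -2.2 0 0 0 0 1" --pt "-8 -4.5 0 0 0 0 1" --pt "-12 -6.7 0 0 0 0 1" --pt "-16 -9 0 0 0 0 1" --pt "-19.1 -10.8 0 0 0 0 1"

```text
clock: 1.1
position: [0.502, 0.2477, 0.2312]
tool_rot: [-3.141, 0.0, 2.784]
force: [-1.0, 0.1, -0.4]
grip_width: 0.0855
finger_force: 0.0
```

Call:
play_rows --pt "-1.9 -4.2 0 0 0 -0.05 1" --pt "-3.7 -8.5 0 0 0 -0.1 1" --pt "-5.6 -12.7 0 0 0 -0.15 1" --pt "-7.4 -17 0 0 0 -0.2 1" --pt "-9.3 -21.2 0 0 0 -0.24 1"

```text
clock: 1.6
position: [0.5134, 0.0173, 0.2312]
tool_rot: [-3.142, -0.0, 3.028]
force: [2.1, -0.1, 1.2]
grip_width: 0.0856
finger_force: 0.0
```

```bash
cat >> h.py <<'E'
def rel(xyz,yaw,pos=None,rot=None):
    """shift (cm) and tool-z turn from pose (default measured) to target, tool pointing down"""
    o=observe(); pos=o["position"] if pos is None else np.array(pos); rot=o["tool_rot"] if rot is None else rot
    R=Ro.from_euler("xyz",rot); T=Ro.from_euler("xyz",[np.pi,0,yaw])
    print("rel cm",np.round(100*R.inv().apply(np.array(xyz)-pos),2),"turn",np.round((R.inv()*T).as_rotvec(),3))
def st():
    o=observe(); print("t",o["clock"],"pos",o["position"].round(4),"rot",o["tool_rot"].round(4),"F",o["force"].round(2),"M",o["moment"].round(2),"grip",round(o["grip_width"],4),round(o["finger_force"],1),"q",o["qpos"].round(2))
E
python3 -c "
from h import *
st(); rel([.50,-.2125,.20],np.pi-.118)"
```

```text
t 1.6 pos [0.5134 0.0173 0.2312] rot [-3.1416e+00 -2.0000e-04  3.0278e+00] F [ 2.15 -0.08  1.22] M [ 0.03 -0.09 -0.01] grip 0.0856 0.0 q [-0.2   0.35  0.07  1.89 -0.03  0.9   1.34]
rel cm [ -1.27 -22.98   3.12] turn [-0.    -0.     0.004]
```

Call:
play_rows --pt "-0.6 -4.6 0.6 0 0 0 1" --pt "-1.2 -9.2 1.2 0 0 0 1" --pt "-1.8 -13.8 1.8 0 0 0 1" --pt "-2.5 -18.4 2.5 0 0 0 1" --pt "-3.9 -22.7 3.1 0 0 0 1"

```text
clock: 2.1
position: [0.5255, -0.213, 0.2]
tool_rot: [-3.142, -0.001, 3.025]
force: [0.5, 0.5, 0.9]
grip_width: 0.0857
finger_force: 0.0
```

Call:
play_rows --pt "0 0 0 0 0 0 1" --pt "0 0 0 0 0 0 1" --pt "0 0 0 0 0 0 1" --pt "0 0 0 0 0 0 1" --pt "0 0 0 0 0 0 1"

```text
clock: 2.6
position: [0.5266, -0.2098, 0.2005]
tool_rot: [3.141, 0.0, 3.027]
force: [-0.1, -0.0, -0.2]
grip_width: 0.0855
finger_force: 0.0
```

Run:
```python
from h import *
st(); ci=viewer.camera_info("wrist"); p,d=viewer.grab_frame("wrist"); np.savez("w1.npz",p=p,d=d,**ci)
print({k:np.round(v,3) for k,v in ci.items()}, -ci["R"].T@ci["t"])
cv2.imwrite("pics/w1.png",p[:,:,::-1])
```

```text
t 2.6 pos [ 0.5266 -0.2098  0.2005] rot [3.1414e+00 3.0000e-04 3.0272e+00] F [-0.11 -0.02 -0.16] M [-0.05 -0.01 -0.01] grip 0.0855 0.0 q [ 0.18  0.47  0.12  1.79 -0.07  0.88  1.8 ]
{'fx': np.float64(355.66), 'fy': np.float64(355.66), 'cx': np.float64(277.452), 'cy': np.float64(212.922), 'R': array([[ 0.114,  0.993,  0.   ],
       [ 0.942, -0.108,  0.317],
       [ 0.315, -0.036, -0.948]]), 't': array([ 0.15 , -0.55 ,  0.178])} [ 0.44484655 -0.20235485  0.34274302]
```

View pics/w1.png

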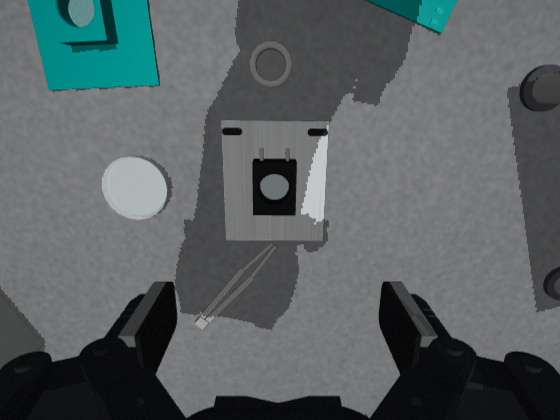

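The wrist view shows the carrier at (275,180), slots at (232,131) and (317,131), ports above the block at (262,153) and (288,153), and the plain edge at v=240. I'll measure the block top and the plate corners.

Run:
```python
from h import *
f=np.load("w1.npz"); p,d=f["p"],f["d"]; ci={k:f[k] for k in("fx","fy","cx","cy","R","t")}
X=cloud(ci,d);h=X[...,2]
w=np.zeros(h.shape,bool); w[100:260,200:345]=1
m=(w&(h>.021)&(h<.03)).astype(np.uint8)
c=max(cv2.findContours(m,0,1)[0],key=cv2.contourArea)[:,0]
print("block top",rect(ray(ci,c,.026)),np.median(h[m>0]))
e=(w&(h>.0025)&(h<.006)); print("plate z",np.median(h[200:210,228:245]),"bench",np.median(h[200:210,340:350]))
m=cv2.morphologyEx((w&(h>.0021)).astype(np.uint8),2,np.ones((5,5)))
c=max(cv2.findContours(m,0,1)[0],key=cv2.contourArea)[:,0]
print("plate",rect(ray(ci,c,.004)))
# plate corners by eye
q=ray(ci,[[222,121],[328,121],[323,241],[226,241]],.004)[:,:2]; print(q,q.mean(0))
```

```text
block top (array([ 0.52593451, -0.21471973]), (39.864524841308594, 50.08903121948242), 83.43701171875) 0.025359524302454105
plate z 0.0034804750932437194 bench -0.0006469130036356012
plate (array([ 0.52655884, -0.21491385]), (99.65513610839844, 119.58299255371094), 82.88679504394531)
[[ 0.46254858 -0.25591806]
 [ 0.47374287 -0.15857464]
 [ 0.59312916 -0.17204183]
 [ 0.58169091 -0.27144497]] [ 0.52777788 -0.21449487]
```

```bash
python3 -c "
from h import *
rel([.5263,-.2148,.006],np.pi-.121)"
```

```text
rel cm [-0.02 -0.48 19.45] turn [0.    0.    0.006]
```

Call:
play_rows --pt "0 -0.5 3.5 0 0 0.006 1" --pt "0 -0.5 7.5 0 0 0.006 1" --pt "0 -0.5 11.5 0 0 0.006 1" --pt "0 -0.5 14.5 0 0 0.006 1" --pt "0 -0.5 16 0 0 0.006 1"

```text
clock: 3.15
position: [0.5249, -0.215, 0.0381]
tool_rot: [3.141, -0.003, 3.02]
force: [-0.3, -0.1, 0.9]
grip_width: 0.0856
finger_force: 0.0
```

Call:
play_rows --pt "0 0 1.2 0 0 0 1" --pt "0 0 2.4 0 0 0 1" --pt "0 0 3.4 0 0 0 1" --pt "0 0 3.4 0 0 0 1" --pt "0 0 3.4 0 0 0 1"

```text
clock: 3.65
position: [0.526, -0.2159, 0.0067]
tool_rot: [-3.141, 0.0, 3.02]
force: [-0.1, -0.4, 1.5]
grip_width: 0.0851
finger_force: 0.0
```

```bash
python3 -c "
from h import *
st();rel([.5263,-.2148,.006],np.pi-.121)"
```

```text
t 3.65 pos [ 0.526  -0.2159  0.0067] rot [-3.1415e+00  5.0000e-04  3.0197e+00] F [-0.12 -0.42  1.5 ] M [-0.03 -0.01  0.03] grip 0.0851 0.0 q [ 0.23  0.76  0.07  1.89 -0.11  0.49  1.83]
rel cm [-0.01  0.11  0.07] turn [-0.     0.    -0.001]
```

Call:
play_rows --pt "0 0.1 0 0 0 0 0.2" --pt "0 0.1 0 0 0 0 0.1" --pt "0 0.1 0 0 0 0 -0.1" --pt "0 0.1 0 0 0 0 -1" --pt "0 0.1 0 0 0 0 -1" --squeeze 60

```text
clock: 4.15
position: [0.5262, -0.2147, 0.0069]
tool_rot: [3.142, 0.001, 3.02]
force: [-2.3, 1.7, 10.8]
grip_width: 0.0383
finger_force: 61.2
```

Call:
play_rows --pt "0 0 0 0 0 0 -1" --pt "0 0 0 0 0 0 -1" --pt "0 0 0 0 0 0 -1" --pt "0 0 -0.3 0 0 0 -1" --pt "0 0 -0.8 0 0 0 -1"

```text
clock: 4.65
position: [0.5257, -0.2148, 0.0144]
tool_rot: [3.142, -0.001, 3.02]
force: [1.4, -0.4, -1.4]
grip_width: 0.0387
finger_force: 60.7
```

Run:
```python
from h import *
st(); ci=viewer.camera_info("wrist"); p,d=viewer.grab_frame("wrist"); np.savez("w2.npz",p=p,d=d,**ci)
cv2.imwrite("pics/w2.png",p[:,:,::-1])
```

```text
t 4.65 pos [ 0.5257 -0.2148  0.0144] rot [ 3.1416e+00 -6.0000e-04  3.0197e+00] F [ 1.42 -0.4  -1.37] M [-0.03 -0.02  0.01] grip 0.0387 60.7 q [ 0.23  0.75  0.08  1.89 -0.11  0.51  1.83]
```

View pics/w2.png

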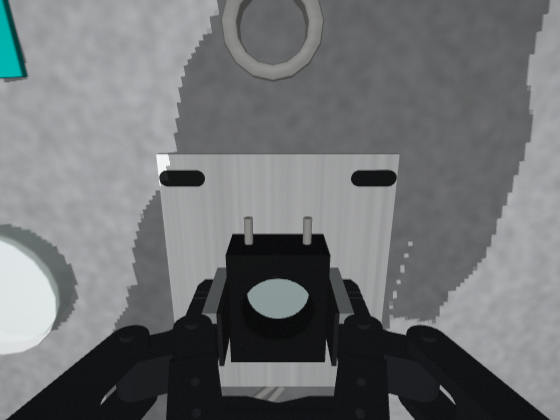

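The grip is good: block between the pads, centred, at about (278,298). Next I lift and carry it past the stage, so the wrist camera sees the stage hole and edges.

Call:
play_rows --pt "0 0 -3 0 0 0 -1" --pt "0 0 -8 0 0 0 -1" --pt "0 0 -13 0 0 0 -1" --pt "0 0 -18 0 0 0 -1" --pt "0 0 -23 0 0 0 -1"

```text
clock: 5.2
position: [0.5254, -0.2147, 0.2467]
tool_rot: [-3.142, 0.0, 3.02]
force: [0.7, 0.4, -3.2]
grip_width: 0.0386
finger_force: 61.3
```

```bash
python3 -c "
from h import *
st();rel([.59,-.02,.25],np.pi+.05);rel([.655,.174,.25],np.pi+.2207,[.59,-.02,.25],[np.pi,0,np.pi+.05])"
```

```text
t 5.2 pos [ 0.5254 -0.2147  0.2467] rot [-3.1415e+00  2.0000e-04  3.0196e+00] F [ 0.74  0.4  -3.17] M [-0.02 -0.06 -0.01] grip 0.0386 61.3 q [ 0.18  0.42  0.14  1.74 -0.07  0.99  1.8 ]
rel cm [-4.04 20.11 -0.33] turn [-0.     0.    -0.172]
rel cm [-7.46 19.05  0.  ] turn [-0.     0.    -0.171]
```

Call:
play_rows --pt "-0.6 3 -0.1 0 0 -0.03 -1" --pt "-1.4 7 -0.2 0 0 -0.06 -1" --pt "-2.3 11.4 -0.3 0 0 -0.1 -1" --pt "-3.2 15.8 -0.3 0 0 -0.14 -1" --pt "-4 20.1 -0.3 0 0 -0.172 -1"

```text
clock: 5.7
position: [0.5903, -0.0183, 0.2476]
tool_rot: [3.142, 0.0, -3.09]
force: [1.0, -0.1, -1.3]
grip_width: 0.0386
finger_force: 61.5
```

Call:
play_rows --pt "-1.7 4.4 0 0 0 -0.04 -1" --pt "-3.4 8.8 0 0 0 -0.08 -1" --pt "-5 13 0 0 0 -0.12 -1" --pt "-6.5 16.5 0 0 0 -0.15 -1" --pt "-7.5 19 0 0 0 -0.17 -1"

```text
clock: 6.2
position: [0.6555, 0.1765, 0.2471]
tool_rot: [3.141, -0.0, -2.918]
force: [-0.1, 0.5, -1.8]
grip_width: 0.039
finger_force: 61.5
```

Call:
play_rows --pt "0 0 0 0 0 0 -1" --pt "0 0 0 0 0 0 -1" --pt "0 0 0 0 0 0 -1" --pt "0 0 0 0 0 0 -1" --pt "0 0 0 0 0 0 -1"

```text
clock: 6.7
position: [0.6555, 0.1726, 0.2476]
tool_rot: [-3.141, 0.0, -2.923]
force: [0.6, -0.6, -1.7]
grip_width: 0.0387
finger_force: 61.4
```

Run:
```python
from h import *
st(); ci=viewer.camera_info("wrist"); p,d=viewer.grab_frame("wrist"); np.savez("w3.npz",p=p,d=d,**ci)
cv2.imwrite("pics/w3.png",p[:,:,::-1])
X=cloud(ci,d);h=X[...,2]
m=((h>.064)&(h<.077)).astype(np.uint8); print("stage z",np.median(h[m>0]))
```

```text
t 6.7 pos [0.6555 0.1726 0.2476] rot [-3.1414e+00  2.0000e-04 -2.9225e+00] F [ 0.6  -0.58 -1.74] M [ 0.03 -0.04  0.03] grip 0.0387 61.4 q [-0.34  0.59 -0.01  1.43  0.01  1.12  1.44]
stage z 0.06956630481059367
```

View pics/w3.png

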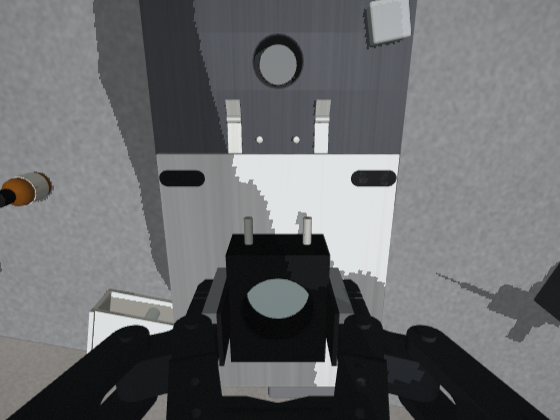

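The wrist view shows the stage hole at (278,63), stop pins at (260,140) and (297,140), clips at (233,125) and (321,125), and the carrier held below them in the picture. I'll measure the hole, pins and stage side edges, along with the carrier in the hand.

Run:
```python
from h import *
f=np.load("w3.npz"); p,d=f["p"],f["d"]; ci={k:f[k] for k in("fx","fy","cx","cy","R","t")}
X=cloud(ci,d);h=X[...,2]
w=np.zeros(h.shape,bool); w[25:98,240:318]=1
m=(w&(h<.0675)).astype(np.uint8); c=max(cv2.findContours(m,0,1)[0],key=cv2.contourArea)[:,0]
P=ray(ci,c,.07)[:,:2]*1000
print("hole",cv2.minEnclosingCircle(P.astype(np.float32)),cv2.fitEllipse(P.astype(np.float32)))
# side edges per row
L=[];Rr=[]
for v in range(5,145,5):
    ok=np.where((h[v]>.062)&(h[v]<.078))[0]; ok=ok[(ok>100)&(ok<450)]
    L.append([ok.min(),v]);Rr.append([ok.max(),v])
for n,e in(("L",L),("R",Rr)):
    W=ray(ci,e,.07)[:,:2]; vx,vy,x0,y0=cv2.fitLine(W.astype(np.float32),cv2.DIST_HUBER,0,1e-4,1e-4).ravel()
    print(n,"yaw",np.arctan2(vy,vx) if vx>0 else np.arctan2(-vy,-vx),x0,y0)
# pins
g=p.min(2).astype(int)
for u in(260,297):
    s=g[132:148,u-8:u+9]; q=np.argwhere(s>s.min()+.6*(s.max()-s.min()))[:,::-1]+[u-8,132]; print("pin",len(q),ray(ci,q.mean(0),.076))
# held block top
m=np.zeros(h.shape,bool); m[225:365,220:335]=1
o=observe(); Z=o["position"][2]; rel=h-Z
pl=np.median(h[200:220,180:215]); print("plate top rel TCP z",pl-Z,"block top",np.median(h[250:270,240:315])-Z, "plate tilt", [np.median(h[v-5:v+5,u-8:u+8])-Z for u,v in((190,200),(370,200),(200,260),(360,260))])
# plate back edge corners & slots in tool frame
R=Ro.from_euler("xyz",o["tool_rot"])
Q=ray(ci,[[157,154],[400,154],[182,178],[374,178]],pl); print(R.inv().apply(Q-o["position"])*1000)
```

```text
hole ((549.6694946289062, 147.6471710205078), 20.599475860595703) ((550.0154418945312, 147.60867309570312), (39.78160858154297, 39.80684280395508), 47.4441032409668)
L yaw 0.2178431 0.58253014 0.042791888
R yaw 0.21817034 0.52633977 0.25445858
pin 29 [[0.61500226 0.14576274 0.076     ]]
pin 28 [[0.60797881 0.17692912 0.076     ]]
plate top rel TCP z -0.0034266893894037975 block top 0.018353388678488625 plate tilt [np.float64(-0.003307333807641699), np.float64(-0.003416880537755518), np.float64(-0.0035036702592218527), np.float64(-0.003397432754522145)]
[[ 59.37739471 -51.07957046   3.42180351]
 [ 59.33860287  48.36412814   3.41305464]
 [ 49.34684627 -41.70641354   3.42256335]
 [ 49.31521657  38.58323171   3.41549967]]
```

```bash
cat >> h.py <<'E'
H=np.array([.550,.1476]);Y=.218
def stg(sx,sy): c,s=np.cos(Y),np.sin(Y); return H+[c*sx-s*sy,s*sx+c*sy]
def insg():
    o=observe(); d=o["position"][:2]-H; c,s=np.cos(Y),np.sin(Y); f=o["force"]
    print("TCP in stage mm",np.round([1000*(c*d[0]+s*d[1]),1000*(c*d[1]-s*d[0]),1000*o["position"][2]],2),"Fstage",np.round([c*f[0]+s*f[1],c*f[1]-s*f[0],f[2]],1))
E
python3 -c "
from h import *
insg(); rel([*stg(-.0426,.0014),.25],np.pi+Y)"
```

```text
TCP in stage mm [108.38   1.78 247.52] Fstage [-0.   0.6 -2.2]
rel cm [15.1  -0.02 -0.25] turn [-0.     0.     0.001]
```

Call:
play_rows --pt "3 0 0 0 0 0 -1" --pt "7 0 0 0 0 0 -1" --pt "11 0 0 0 0 0 -1" --pt "14 0 0 0 0 0 -1" --pt "15.1 0 0 0 0 0 -1"

```text
clock: 7.25
position: [0.5058, 0.1395, 0.2479]
tool_rot: [-3.142, -0.0, -2.922]
force: [1.1, 0.3, -2.5]
grip_width: 0.039
finger_force: 61.4
```

Call:
play_rows --pt "0 0 3 0 0 0 -1" --pt "0 0 7 0 0 0 -1" --pt "0 0 11 0 0 0 -1" --pt "0 0 14 0 0 0 -1" --pt "0 0 15 0 0 0 -1"

```text
clock: 7.75
position: [0.5072, 0.14, 0.0948]
tool_rot: [-3.141, -0.003, -2.922]
force: [0.4, 0.6, -1.4]
grip_width: 0.0391
finger_force: 61.3
```

Call:
play_rows --pt "0 0 0 0 0 0 -1" --pt "0 0 0 0 0 0 -1" --pt "0 0 0 0 0 0 -1" --pt "0 0 0 0 0 0 -1" --pt "0 0 0 0 0 0 -1"

```text
clock: 8.25
position: [0.5085, 0.1406, 0.0981]
tool_rot: [3.141, 0.001, -2.921]
force: [0.7, -0.6, -2.1]
grip_width: 0.0387
finger_force: 61.3
```

Run:
```python
from h import *
st(); insg(); rel([*stg(-.0426,.0014),.08],np.pi+Y)
a,_=viewer.grab_frame("scene"); b,_=viewer.grab_frame("wrist")
a=cv2.resize(a[130:270,270:430],(460,402)); b=cv2.resize(b,(336,252)); b=cv2.copyMakeBorder(b,0,150,0,0,0)
cv2.imwrite("pics/s4.png",np.hstack([a,b])[:,:,::-1])
```

```text
t 8.25 pos [0.5085 0.1406 0.0981] rot [ 3.1414e+00  1.3000e-03 -2.9214e+00] F [ 0.7  -0.65 -2.13] M [ 0.01  0.04 -0.01] grip 0.0387 61.3 q [-0.36  0.56 -0.03  1.97  0.03  0.62  1.38]
TCP in stage mm [-42.07   2.1   98.07] Fstage [ 0.5 -0.8 -2.1]
rel cm [ 0.06 -0.07  1.81] turn [0.    0.001 0.002]
```

View pics/s4.png

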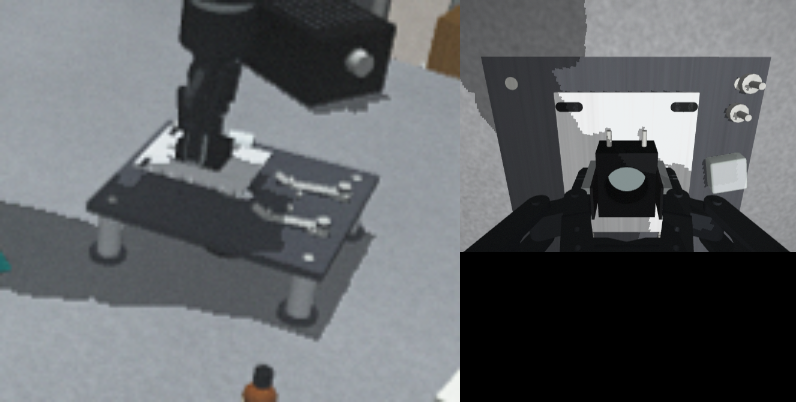

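The carrier hangs level over the stage's clear half. Its plain edge is in front of the clip toes, clear of the box and screws. Now I lower it gently.

Call:
play_rows --pt "0 -0.1 0.5 0 0 0 -1" --pt "0 -0.1 1.0 0 0 0 -1" --pt "0 -0.1 1.5 0 0 0 -1" --pt "0 -0.1 1.8 0 0 0 -1" --pt "0 -0.1 1.8 0 0 0 -1"

```text
clock: 8.85
position: [0.508, 0.1394, 0.0787]
tool_rot: [-3.141, -0.001, -2.921]
force: [0.0, -0.5, -1.8]
grip_width: 0.0385
finger_force: 61.4
```

Call:
play_rows --pt "0 0 0.05 0 0 0 -1" --pt "0 0 0.1 0 0 0 -1" --pt "0 0 0.15 0 0 0 -1" --pt "0 0 0.2 0 0 0 -1" --pt "0 0 0.2 0 0 0 -1"

```text
clock: 9.35
position: [0.5083, 0.1394, 0.0773]
tool_rot: [-3.142, 0.0, -2.921]
force: [-1.3, -0.1, -2.9]
grip_width: 0.0385
finger_force: 61.4
```

```bash
python3 -c "
from h import *
st(); insg()"
```

```text
t 9.35 pos [0.5083 0.1394 0.0773] rot [-3.1416  0.     -2.9214] F [-1.28 -0.05 -2.91] M [ 0.02 -0.03 -0.01] grip 0.0385 61.4 q [-0.36  0.59 -0.03  1.98  0.03  0.57  1.38]
TCP in stage mm [-42.47   1.05  77.31] Fstage [-1.3  0.2 -2.9]
```

Call:
play_rows --pt "0 0 0.03 0 0 0 -1" --pt "0 0 0.06 0 0 0 -1" --pt "0 0 0.09 0 0 0 -1" --pt "0 0 0.1 0 0 0 -1" --pt "0 0 0.1 0 0 0 -1"

```text
clock: 9.85
position: [0.5083, 0.1395, 0.0769]
tool_rot: [3.142, 0.0, -2.921]
force: [-4.7, -0.8, 13.4]
grip_width: 0.0384
finger_force: 63.4
```

Call:
play_rows --pt "0 0 0.03 0 0 0 -1" --pt "0 0 0.06 0 0 0 -1" --pt "0 0 0.09 0 0 0 -1" --pt "0 0 0.1 0 0 0 -1" --pt "0 0 0.1 0 0 0 -1"

```text
clock: 10.35
position: [0.5084, 0.1394, 0.0768]
tool_rot: [3.142, 0.001, -2.922]
force: [-11.2, -2.6, 36.6]
grip_width: 0.0386
finger_force: 66.2
```

Call:
play_rows --pt "0 0 -0.05 0 0 0 -1" --pt "0 0 -0.1 0 0 0 -1" --pt "0 0 -0.13 0 0 0 -1" --pt "0 0 -0.13 0 0 0 -1" --pt "0 0 -0.13 0 0 0 -1"

```text
clock: 10.85
position: [0.5083, 0.1394, 0.0769]
tool_rot: [-3.142, 0.0, -2.921]
force: [-3.9, -0.9, 10.6]
grip_width: 0.0385
finger_force: 62.8
```

```bash
python3 -c "
from h import *
st(); insg()"
```

```text
t 10.85 pos [0.5083 0.1394 0.0769] rot [-3.1416e+00  1.0000e-04 -2.9214e+00] F [-3.9  -0.87 10.61] M [-0.21  0.79  0.01] grip 0.0385 62.8 q [-0.36  0.59 -0.03  1.98  0.03  0.57  1.38]
TCP in stage mm [-42.47   1.05  76.9 ] Fstage [-4.  -0.  10.6]
```

Call:
play_rows --pt "-0.3 0 -0.02 0 0 0 -1" --pt "-0.6 0 -0.02 0 0 0 -1" --pt "-0.9 0 -0.02 0 0 0 -1" --pt "-1.2 0 -0.02 0 0 0 -1" --pt "-1.4 0 -0.02 0 0 0 -1"

```text
clock: 11.35
position: [0.5221, 0.1425, 0.0769]
tool_rot: [-3.142, -0.0, -2.921]
force: [-4.5, -0.3, 9.1]
grip_width: 0.0389
finger_force: 62.6
```

```bash
python3 -c "
from h import *
st(); insg()"
```

```text
t 11.35 pos [0.5221 0.1425 0.0769] rot [-3.1415e+00 -2.0000e-04 -2.9215e+00] F [-4.51 -0.35  9.09] M [-0.2   0.94 -0.04] grip 0.0389 62.6 q [-0.35  0.61 -0.03  1.94  0.03  0.59  1.39]
TCP in stage mm [-28.35   1.06  76.94] Fstage [-4.5  0.6  9.1]
```

Edge is at about x=32 mm, at the toes. I keep sliding under the clips.

Call:
play_rows --pt "-0.25 0 0 0 0 0 -1" --pt "-0.5 0 0 0 0 0 -1" --pt "-0.75 0 0 0 0 0 -1" --pt "-1.0 0 0 0 0 0 -1" --pt "-1.2 0 0 0 0 0 -1"

```text
clock: 11.85
position: [0.5326, 0.1448, 0.0769]
tool_rot: [-3.141, -0.003, -2.921]
force: [-13.2, -2.3, 18.6]
grip_width: 0.0384
finger_force: 63.8
```

```bash
python3 -c "
from h import *
st(); insg()"
```

```text
t 11.85 pos [0.5326 0.1448 0.0769] rot [-3.1414e+00 -2.7000e-03 -2.9215e+00] F [-13.15  -2.26  18.62] M [-0.57  2.85  0.02] grip 0.0384 63.8 q [-0.35  0.62 -0.03  1.91  0.03  0.61  1.39]
TCP in stage mm [-17.62   1.05  76.91] Fstage [-13.3   0.6  18.6]
```

Call:
play_rows --pt "-0.2 0 -0.02 0 0 0 -1" --pt "-0.4 0 -0.02 0 0 0 -1" --pt "-0.6 0 -0.02 0 0 0 -1" --pt "-0.8 0 -0.02 0 0 0 -1" --pt "-1.0 0 -0.02 0 0 0 -1"

```text
clock: 12.35
position: [0.5428, 0.1471, 0.0769]
tool_rot: [-3.141, -0.002, -2.921]
force: [-8.2, -1.7, 9.3]
grip_width: 0.0385
finger_force: 62.7
```

Run:
```python
from h import *
st(); insg()
a,_=viewer.grab_frame("scene"); b,_=viewer.grab_frame("top")
a=cv2.resize(a[150:260,285:415],(473,400),interpolation=2); b=cv2.resize(b[120:240,115:210],(316,400),interpolation=2)
cv2.imwrite("pics/s5.png",np.hstack([a,b])[:,:,::-1])
```

```text
t 12.35 pos [0.5428 0.1471 0.0769] rot [-3.1414e+00 -1.7000e-03 -2.9215e+00] F [-8.21 -1.71  9.26] M [-0.29  1.5   0.01] grip 0.0385 62.7 q [-0.35  0.64 -0.03  1.88  0.03  0.63  1.4 ]
TCP in stage mm [-7.18  1.07 76.92] Fstage [-8.4  0.1  9.3]
```

View pics/s5.png

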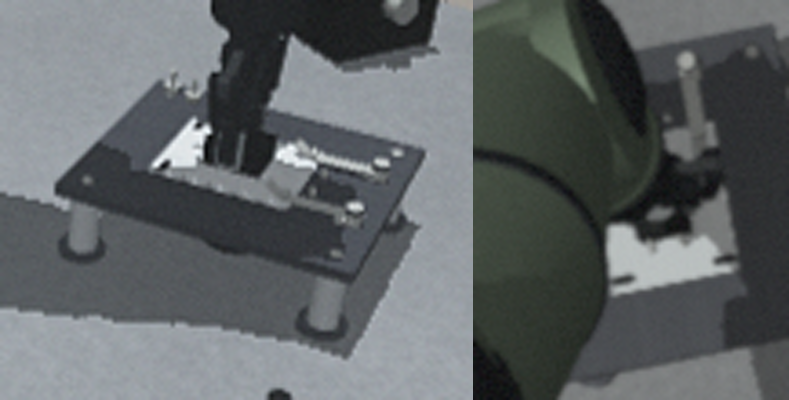

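Both clips lie on the plate: in the scene part at about (330,160) and (310,203). The edge is about 6–7 mm from the pins, so I creep on until it makes contact.

Call:
play_rows --pt "-0.1 0 0 0 0 0 -1" --pt "-0.2 0 0 0 0 0 -1" --pt "-0.3 0 0 0 0 0 -1" --pt "-0.4 0 0 0 0 0 -1" --pt "-0.5 0 0 0 0 0 -1"

```text
clock: 12.95
position: [0.5476, 0.1482, 0.0769]
tool_rot: [-3.141, -0.002, -2.921]
force: [-7.1, -2.2, 9.5]
grip_width: 0.0386
finger_force: 62.8
```

```bash
python3 -c "
from h import *
st(); insg()"
```

```text
t 12.95 pos [0.5476 0.1482 0.0769] rot [-3.1414e+00 -1.7000e-03 -2.9214e+00] F [-7.1  -2.22  9.46] M [-0.31  1.54  0.02] grip 0.0386 62.8 q [-0.35  0.64 -0.03  1.87  0.03  0.63  1.4 ]
TCP in stage mm [-2.19  1.1  76.92] Fstage [-7.4 -0.6  9.5]
```

Call:
play_rows --pt "-0.04 0 0 0 0 0 -1" --pt "-0.08 0 0 0 0 0 -1" --pt "-0.12 0 0 0 0 0 -1" --pt "-0.16 0 0 0 0 0 -1" --pt "-0.2 0 0 0 0 0 -1"

```text
clock: 13.45
position: [0.5495, 0.1487, 0.0769]
tool_rot: [-3.141, -0.002, -2.921]
force: [-9.8, -3.1, 11.1]
grip_width: 0.0387
finger_force: 62.8
```

```bash
python3 -c "
from h import *
st(); insg()"
```

```text
t 13.45 pos [0.5495 0.1487 0.0769] rot [-3.1415e+00 -1.7000e-03 -2.9214e+00] F [-9.84 -3.08 11.06] M [-0.37  1.88 -0.03] grip 0.0387 62.8 q [-0.35  0.64 -0.03  1.86  0.03  0.64  1.4 ]
TCP in stage mm [-0.24  1.15 76.95] Fstage [-10.3  -0.9  11.1]
```

Call:
play_rows --pt "-0.03 0 0 0 0 0 -1" --pt "-0.06 0 0 0 0 0 -1" --pt "-0.09 0 0 0 0 0 -1" --pt "-0.1 0 0 0 0 0 -1" --pt "-0.1 0 0 0 0 0 -1"

```text
clock: 13.95
position: [0.5497, 0.1486, 0.0769]
tool_rot: [-3.141, -0.003, -2.921]
force: [-14.0, -3.1, 14.1]
grip_width: 0.0391
finger_force: 63.5
```

Run:
```python
from h import *
st(); insg()
ci=viewer.camera_info("wrist"); p,d=viewer.grab_frame("wrist"); np.savez("w6.npz",p=p,d=d,**ci)
cv2.imwrite("pics/w6.png",p[:,:,::-1])
a,_=viewer.grab_frame("scene"); cv2.imwrite("pics/s6.png",cv2.resize(a[170:240,330:410],(800,600)[:2],interpolation=2)[:,:,::-1])
```

```text
t 13.95 pos [0.5497 0.1486 0.0769] rot [-3.1413 -0.0034 -2.9214] F [-13.95  -3.12  14.11] M [-0.53  2.84 -0.05] grip 0.0391 63.5 q [-0.35  0.64 -0.03  1.86  0.03  0.64  1.4 ]
TCP in stage mm [-6.000e-02  1.090e+00  7.694e+01] Fstage [-14.3  -0.   14.1]
```

View pics/w6.png

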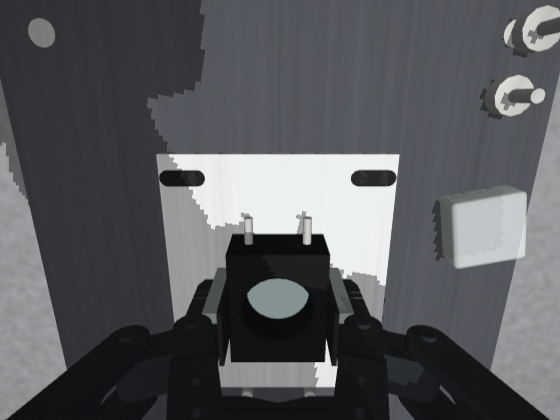

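The edge has met the pins: I commanded 1 mm, it moved 0.2 mm, and x is about 0. In the picture the carrier sits square, with slots level at v=178, and the box and screws are untouched. I ease the push slightly, hold and check it stays steady.

Call:
play_rows --pt "0.02 0 0 0 0 0 -1" --pt "0.04 0 0 0 0 0 -1" --pt "0.04 0 0 0 0 0 -1" --pt "0.04 0 0 0 0 0 -1" --pt "0.04 0 0 0 0 0 -1"

```text
clock: 14.55
position: [0.5497, 0.1486, 0.0769]
tool_rot: [-3.141, -0.003, -2.921]
force: [-11.5, -2.5, 12.3]
grip_width: 0.0384
finger_force: 63.1
```

Call:
play_rows --pt "0 0 0 0 0 0 -1" --pt "0 0 0 0 0 0 -1" --pt "0 0 0 0 0 0 -1" --pt "0 0 0 0 0 0 -1" --pt "0 0 0 0 0 0 -1"

```text
clock: 15.05
position: [0.5497, 0.1487, 0.0769]
tool_rot: [-3.141, -0.003, -2.921]
force: [-10.9, -2.1, 11.3]
grip_width: 0.0387
finger_force: 63.1
```

```bash
python3 -c "
from h import *
st(); insg()"
```

```text
t 15.05 pos [0.5497 0.1487 0.0769] rot [-3.1414e+00 -2.6000e-03 -2.9214e+00] F [-10.87  -2.07  11.33] M [-0.36  2.25  0.01] grip 0.0387 63.1 q [-0.35  0.64 -0.03  1.86  0.03  0.64  1.4 ]
TCP in stage mm [-0.1   1.11 76.93] Fstage [-11.1   0.3  11.3]
```

View pics/s6.png

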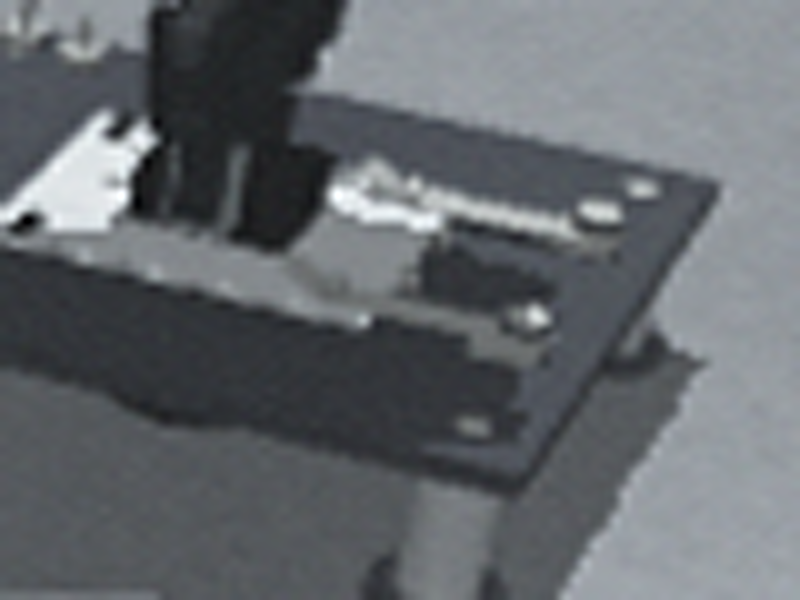

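The plate's front edge lies under both clips, which rest flat on it: toes at about (360,175) and (320,285). The hold is steady, with about 11 N of press. I hand the job in.

```bash
python3 -c "
from h import *
print(bot.job_done())"
```

```text
the job is handed in; nothing more can be done
None
```

I handed the job in with the carrier under both clips and its edge against the stop pins. The block is centred over the light hole to about 1 mm, and the arm is still gripping it and pressing down with about 11 N. The hand-in gave no verdict.

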